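# Tuck the flashing under the nest-box shingle and hold it down

## Robot

A 6-joint arm with a two-finger parallel gripper is mounted at the origin on the work surface. World frame = base frame: x ahead of the robot, y to its left, z up, the work surface at z = 0. Lengths are in m, angles in rad, forces in N, time in s.
With the tool pointing down it reaches from about 0.375 to 0.925 m from the base axis. Payload 5.7 kg.
Tool frame: the origin (TCP) lies between the finger pads; the fingertips stand 25 mm ahead of it and the grasp point (between the pads) lies 6 mm ahead of it (robot.tip_reach is the distance from the TCP to the fingertips, in m); z points along the fingers, y is the direction in which the jaws open and shut (so a half turn about z gives the same grasp; the last joint's range is limited). The gripper opens to 85 mm and grips with 20 to 120 N. Pads are 22 mm wide; open, the fingers measure 114 mm over their backs; the gripper's body (76 mm by 85 mm) begins 54 mm behind the grasp point. The pads swing forward as they close: fully open they stand 13 mm farther back than shut.
Start: joints at [-1.457, 0.359, 1.51, -0, 1.272, -0.115], TCP at [0.136, -0.584, 0.256] pointing down, gripper open.
Joint ranges: [-2.97, 2.97], [-1.01, 2.36], [0.21, 2.38], [-0.96, 4.11], [0.2, 2.71], [-2.98, 2.98]. Speed limits (rad/s): [2.39, 2.39, 3.14, 3.14, 3.14, 3.14].

## Interface

Orientations are given as a 3x3 rotation matrix whose columns are the frame's x, y, z axes.
In Python, from rig import robot gives the robot as it stands.
- The arm moves only by the tool move_arm, never from a script. Its argument "targets" is a list of rows, each a list of 3 entries, a list of its own where there are three numbers: the shift along the tool's x, y, z in mm, then the turn, a rotation vector about the tool's x, y, z in rad, then the closure, from 0 (fully open) to 1 (shut). In form: [[[x, y, z], [wx, wy, wz], claw], ...]. A call has 1 to 8 rows; each row shifts and turns the commanded pose from where the row before left it, along the tool's axes as they then stand; what a row does not reach is not made up. A row lasts 1/10 s, in which the tool goes at most 50 mm and 8.59 degrees, less where a joint would pass 70% of its speed; a pose out of reach is approached as far as the arm can. A call is refused whole if a number of a shift passes 50 or a number of a turn 0.15, either way. A call with a gripper value outside its range is refused whole. The fingers move at their own pace and stop on an object; "force" is the grip in N (left out, the last holds). Time passes only in rows, so rows that do not move let the fingers close. It gives the time, the measured TCP pose, the force and the opening at its end, in the units of the state.
- robot.observe(): the state, without advancing time (a new reading comes with each control period).
- robot.snapshot(name): name is "side" or "top" or "wrist"; returns a dict with "color" (480x640x3 uint8, red, green, blue), "camera_matrix" (3x3 intrinsics, pixels), "R" (3x3) and "t" (3): a world point X has camera coordinates R X + t. Camera axes: x right, y down, z forward; pixel columns grow to the right and rows downward; lengths in m; the calibration is good to about 2 mm. A picture is of the moment at which its call begins. There is no depth.
- robot.job_done(): hands the job in, once; it reports no verdict.
The state is a dict: "t": time; "qpos": joint angles; "qvel": joint speeds; "joint_efforts": joint torques, N m; "ee_pos": TCP position; "tcp_rot": TCP orientation; "contact_force": force on the tool from outside, world axes, zero at the start; "ft_torque": the same for the moment, N m; "grip_width": finger opening in m.
Only numpy, scipy, OpenCV 4.12 (cv2) and the standard library are available. Lean on these libraries where they do the work, as an engineer would, in place of code of your own. Each camera call takes 0.05 s, during which the arm holds its last target.

## Task

Fetch the metal flashing and tuck its wide flange about 35 mm in under the loose lower edge of the wooden shingle on the roof panel, centred and square to that edge, without lifting the shingle. Press the flashing down flat on the roof board with some 10 N and finish like that, still holding it pressed down, as if for someone else to nail it. Leave the glue bottle, sanding block and organiser tray where they are.

Things in the scene. Friction and masses are not known exactly. Their poses are not given: they have to be found in the camera images.
- flashing_seam (a point): Middle of the upright folded seam of the loose bare-metal flashing, 19 mm above the flashing's underside. The seam is the grip: 10 mm thick (x), 140 mm long (y), its top 38 mm above the underside. x points across the seam to the edge of the wide flange, 75 mm away; the narrow flange ends 35 mm away on the other side; z is up.
- flashing_lip (a point): Middle of the free edge of the flashing's wide flange, at its underside: the edge that goes under the shingle. Axes as flashing_seam.
- flashing: The whole flashing, 110 to 220 g: a flat sheet 110 (x) by 140 (y) by 3 mm with the seam standing on it. Origin at its underside, straight below flashing_seam; same axes. It starts flat on the bench (top z = 0), left or right of the roof panel, wide flange roughly away from the robot.
- shingle_edge (a point): Point on the roof board's top face (z = 0.018, level) straight below the middle of the wooden shingle's free edge. x points in under the shingle, roughly away from the robot; y along the edge; z up. Shingle 98 (x) by 220 (y) by 9 mm, held at its far end by a dark batten; the slot under it is 9 mm high, 98 mm deep. In front of the edge 180 mm of bare board, 260 mm wide.
- roof: Fixed roof panel, pale wooden board 300 (x) by 260 (y) by 18 mm, flat on the bench; origin at the centre of its underside, axes as shingle_edge, which lies at (30, 0, 18) mm from it. The board top is 18 mm above the bench.
- shingle (a joint): Lift of the shingle about its far end, rad: 0 = lying at rest, grows as its free edge is lifted (0.1 = 10 mm at the edge). It springs back softly.
- glue: Bystander: standing pale bottle, 60 mm across, 160 mm high, beyond the work; origin at its underside.
- sanding_block: Bystander: cork block 110 x 65 x 40 mm, far left on the bench; origin at its underside.
- organiser: Bystander: clear open tray 130 x 200 x 45 mm, far right on the bench; origin at its underside.
There are look-alikes about, which are no part of the job. Leave any pink look-alike of the flashing alone.

How it is judged:
At the end, for the whole second after the job is handed in: Flange edge 20 to 50 mm in under the shingle's edge, within 25 mm of its middle, 0.12 rad of square, on the board within 3 mm, tilt under 0.04 rad; shingle lift under 0.03 rad; fingers push on the flashing with over 2 N, it presses the board with over 4 N; all still (x of flashing_lip in the frame of shingle_edge between 0.02 and 0.05 m and y of flashing_lip in the frame of shingle_edge between -0.025 and 0.025 m and z of flashing_lip in the frame of shingle_edge between -0.003 and 0.003 m and angle between the x axis of flashing_lip and the x axis of shingle_edge, either way round below 0.12 rad and x of flashing_seam in the frame of shingle_edge below 0 m and angle between flashing_lip's own z axis and vertical below 0.04 rad and value of joint shingle below 0.03 rad and contact force between flashing and roof above 4 N and contact force between the fingers and flashing above 2 N and linear speed of flashing below 0.02 m/s); the arm keeps its last pose, push and grip.
It fails at once if the shingle is lifted (edge more than 6 mm) (value of joint shingle above 0.06 rad).
It fails at once if a bystander is moved more than 30 mm (distance of any of glue, sanding_block, organiser from where it was at the start of the episode above 0.03 m).
It also fails if it takes over 45 s, if anything falls off the work surface, if the arm or the gripper's body presses on something with over 40 N, if the wrist force passes 120 N, or if a joint passes its speed limit or range.

## Working session

There is one attempt and no reset: what is moved stays moved. The work goes in short steps, Python scripts to look and compute and a tool call to move; the robot and the scene stay as the last step left them, time stands still between calls to the robot, and variables do not carry over. Pictures are saved under pics/ and viewed, and the job is handed in when it is done.

Besides the shell and the picture viewer there is one more tool, called after "Request:" as name(argument=value, ...) on one line, values as JSON. move_arm: Moves the arm, as the interface text tells. Its arguments: {"type":"object","properties":{"targets":{"type":"array","items":{"type":"array"}},"force":{"type":"number"}},"required":["targets"]}

```bash
mkdir -p pics; python3 - <<'E'
from rig import robot
import cv2,numpy as np,pickle
o=robot.observe()
print({k:np.round(v,3).tolist() for k,v in o.items()}, robot.tip_reach)
d={}
for n in ["side","top","wrist"]:
    s=robot.snapshot(n); d[n]=s
    cv2.imwrite(f"pics/{n}0.png",s["color"][:,:,::-1])
    print(n,np.round(s["camera_matrix"],1).tolist(),np.round(s["R"],3).tolist(),np.round(s["t"],3).tolist())
pickle.dump(d,open("s0.pkl","wb"))
E
```

```text
{'t': 0.0, 'qpos': [-1.457, 0.36, 1.511, 0.0, 1.273, -0.115], 'qvel': [-0.001, -0.001, 0.0, 0.001, 0.001, 0.001], 'joint_efforts': [0.002, -52.762, -27.862, -0.0, 0.013, -0.0], 'ee_pos': [0.136, -0.584, 0.255], 'tcp_rot': [[0.974, 0.227, -0.0], [0.227, -0.974, 0.002], [0.0, -0.002, -1.0]], 'contact_force': [0.575, 0.061, 0.274], 'ft_torque': [0.023, 0.018, 0.009], 'grip_width': 0.085} 0.025
side [[478.5, 0.0, 320.1], [0.0, 478.5, 246.9], [0.0, 0.0, 1.0]] [[-0.979, -0.205, -0.01], [-0.136, 0.685, -0.716], [0.154, -0.699, -0.698]] [0.543, 0.124, 1.307]
top [[535.1, 0.0, 323.4], [0.0, 535.1, 231.1], [0.0, 0.0, 1.0]] [[0.014, -1.0, 0.02], [-0.988, -0.017, -0.155], [0.155, -0.017, -0.988]] [-0.029, 0.592, 1.439]
wrist [[410.8, 0.0, 317.7], [0.0, 410.8, 242.9], [0.0, 0.0, 1.0]] [[0.227, -0.974, -0.002], [-0.927, -0.217, 0.305], [-0.298, -0.068, -0.952]] [-0.599, -0.04, 0.381]
```

View pics/top0.png

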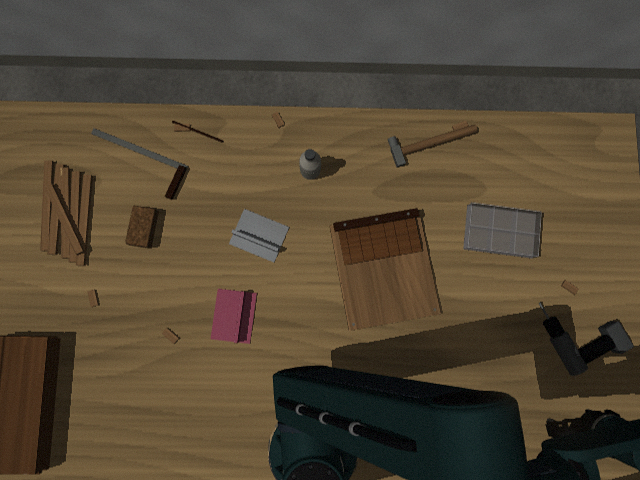

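View pics/side0.png

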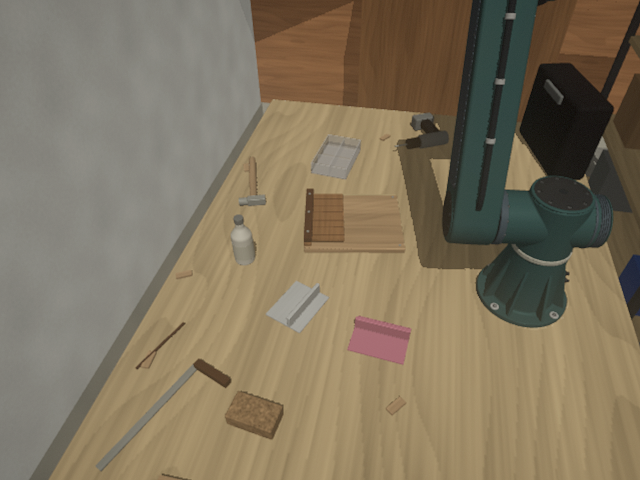

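View pics/wrist0.png

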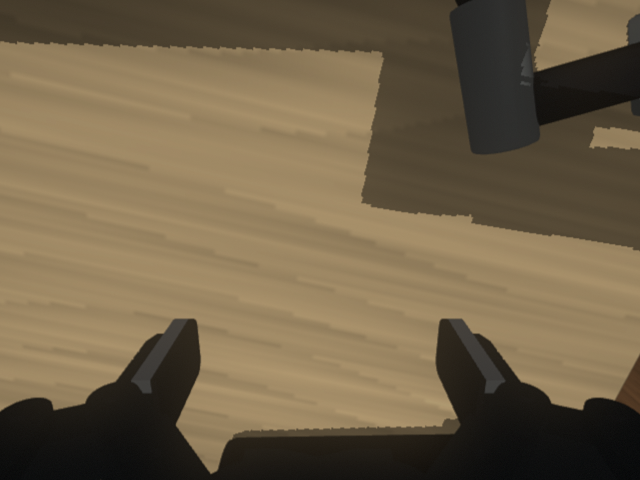

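Candidates in the top view are the grey metal flashing at (260,236), a pink look-alike at (234,316) and the clear tray at (503,230). I choose the bare-metal one at (260,236) and will check it in a crop.

```bash
python3 - <<'E'
import pickle,cv2,numpy as np
d=pickle.load(open("s0.pkl","rb"))
t=d["top"]["color"][:,:,::-1]
c=t[200:272,215:305]; cv2.imwrite("pics/c1.png",cv2.resize(c,None,fx=8,fy=8,interpolation=cv2.INTER_CUBIC))
c=t[200:340,320:450]; cv2.imwrite("pics/c2.png",cv2.resize(c,None,fx=4,fy=4,interpolation=cv2.INTER_CUBIC))
s=d["side"]["color"][:,:,::-1]
c=s[270:342,255:345]; cv2.imwrite("pics/c3.png",cv2.resize(c,None,fx=8,fy=8,interpolation=cv2.INTER_CUBIC))
c=s[175:265,295:415]; cv2.imwrite("pics/c4.png",cv2.resize(c,None,fx=6,fy=6,interpolation=cv2.INTER_CUBIC))
E
```

```text
(no output)
```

View pics/c1.png

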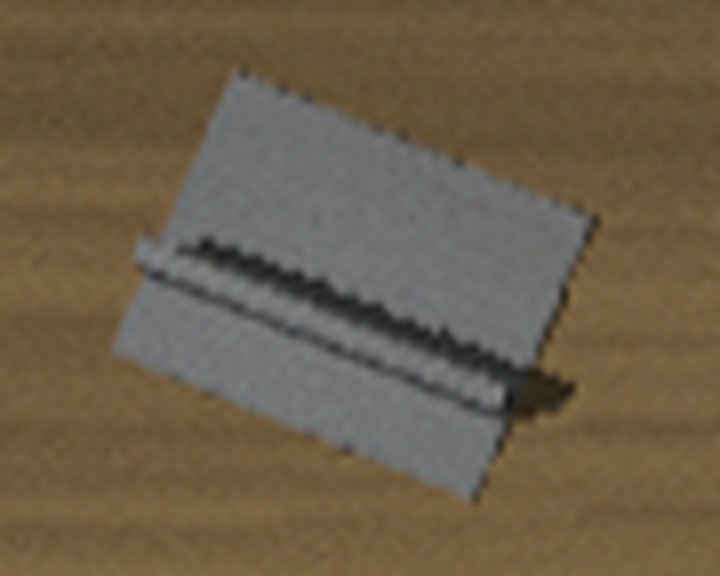

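View pics/c2.png

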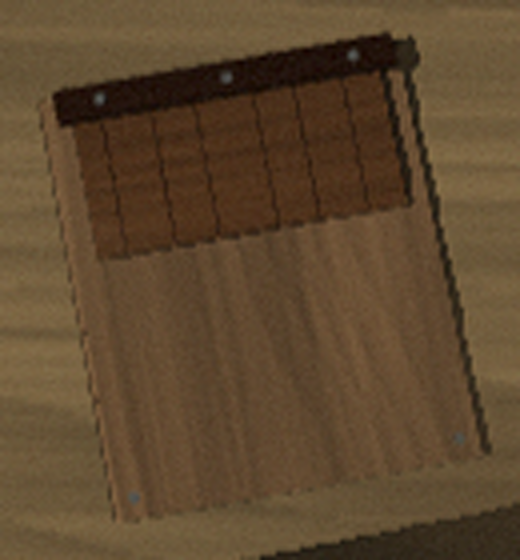

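View pics/c3.png

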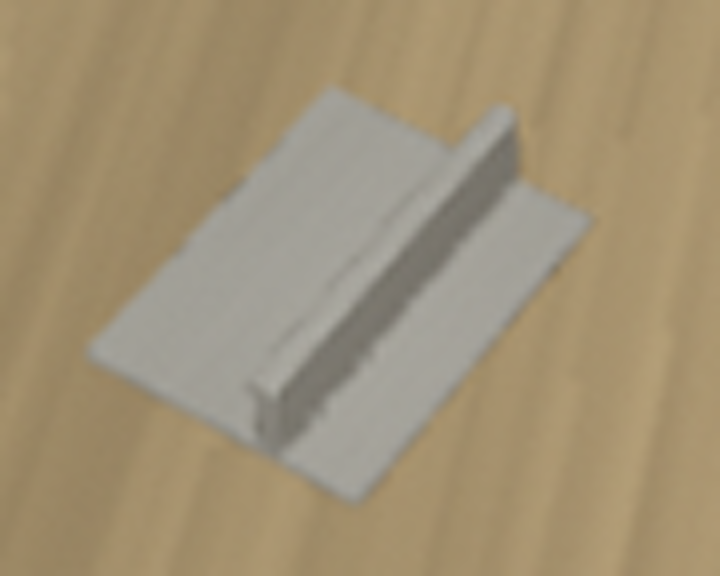

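View pics/c4.png

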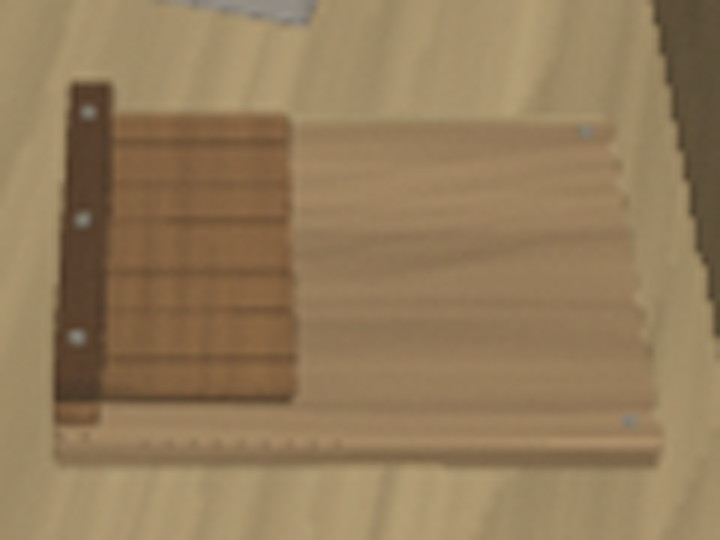

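The crop confirms bare metal with an upright seam and the wide flange on the far side. Next I fit both poses from corners in both views.

```bash
cat > h.py <<'E'
import numpy as np
from scipy.optimize import least_squares
def proj(s,X):
    c=np.asarray(X)@np.array(s["R"]).T+np.array(s["t"]); p=c@np.array(s["camera_matrix"]).T
    return p[:,:2]/p[:,2:]
def place(p,L,z0=0):
    c,s=np.cos(p[2]),np.sin(p[2]); L=np.array(L,float)
    return np.c_[p[0]+c*L[:,0]-s*L[:,1],p[1]+s*L[:,0]+c*L[:,1],L[:,2]+z0]
def fit(obs,p0,z0=0):
    f=lambda p:np.concatenate([(proj(s,place(p,L,z0))-px).ravel() for s,L,px in obs])
    r=least_squares(f,p0,loss="soft_l1"); return r.x,r.fun.reshape(-1,2).round(1)
E
python3 - <<'E'
import pickle,numpy as np
from h import *
d=pickle.load(open("s0.pkl","rb"))
FL=[(.075,.07,.003),(.075,-.07,.003),(-.035,-.07,.003),(-.035,.07,.003)]
ft=np.array([(238,70),(597,218),(474,500),(115,350)])/8+[215,200]
fs=np.array([(90,352),(333,88),(595,218),(357,505)])/8+[255,270]
for n,o in [("both",[(d["top"],FL,ft),(d["side"],FL,fs)]),("top",[(d["top"],FL,ft)]),("side",[(d["side"],FL,fs)])]:
    p,r=fit(o,[.6,.1,-.3]); print("flash",n,p.round(4),r.tolist())
# shingle frame: board near edge x=-.18, z=.018 ; shingle top z=.036
RT=[(-.18,.13,.018),(-.18,-.13,.018),(0,.11,.036),(0,-.11,.036)]
rt=np.array([(116,520),(488,452),(100,259),(410,205)])/4+[320,200]
RS=[(-.18,.13,.018),(0,.11,.036),(0,-.11,.036)]
rs=np.array([(660,440),(295,400),(290,115)])/6+[295,175]
for n,o in [("both",[(d["top"],RT,rt),(d["side"],RS,rs)]),("top",[(d["top"],RT,rt)]),("side",[(d["side"],RS,rs)])]:
    p,r=fit(o,[.6,-.2,.2]); print("shing",n,p.round(4),r.tolist())
E
```

```text
flash both [ 0.5636  0.1706 -0.3785] [[-0.6, 0.4], [-0.5, 0.5], [-0.4, 0.7], [-1.0, 0.6], [-0.9, -1.0], [-0.4, -1.3], [-0.2, -1.1], [-0.2, -1.3]]
flash top [ 0.5653  0.1688 -0.378 ] [[-0.0, -0.1], [0.1, -0.0], [0.2, 0.1], [-0.3, -0.0]]
flash side [ 0.5616  0.1742 -0.3796] [[-0.6, 0.2], [0.0, -0.3], [0.3, 0.1], [0.2, -0.0]]
shing both [ 0.5216 -0.1879  0.1936] [[0.1, 1.1], [-0.9, 1.1], [-0.4, 0.2], [-0.4, -0.2], [-0.2, -0.7], [-0.5, -3.2], [-1.2, -1.6]]
shing top [ 0.5232 -0.1891  0.1922] [[0.5, 0.5], [-0.5, 0.6], [0.0, -0.4], [-0.0, -0.7]]
shing side [ 0.5186 -0.1802  0.1916] [[0.5, 1.3], [-0.0, -1.3], [-0.6, -0.1]]
```

Request:
move_arm(targets=[[[0,0,0],[0,0,-0.138],0],[[0,0,0],[0,0,-0.138],0],[[0,0,0],[0,0,-0.138],0],[[0,0,0],[0,0,-0.138],0],[[0,0,0],[0,0,-0.138],0],[[0,0,0],[0,0,-0.138],0],[[0,0,0],[0,0,-0.136],0]])

```text
t: 0.85
ee_pos: [0.136, -0.5841, 0.2559]
tcp_rot: [[0.364, 0.931, -0.0], [0.931, -0.364, 0.001], [0.001, -0.0, -1.0]]
contact_force: [0.3, 0.4, -0.1]
grip_width: 0.0854
```

Request:
move_arm(targets=[[[45,15,0],[0,0,0],0],[[45,15,0],[0,0,0],0],[[45,15,0],[0,0,0],0],[[45,15,0],[0,0,0],0],[[45,15,0],[0,0,0],0],[[45,15,0],[0,0,0],0],[[45,15,0],[0,0,0],0],[[45,15,0],[0,0,0],0]])

```text
t: 1.65
ee_pos: [0.3813, -0.2923, 0.2563]
tcp_rot: [[0.369, 0.929, 0.0], [0.929, -0.369, -0.0], [0.0, 0.0, -1.0]]
contact_force: [1.2, -0.5, 0.0]
grip_width: 0.0853
```

Request:
move_arm(targets=[[[45,0,0],[0,0,0],0],[[45,0,0],[0,0,0],0],[[45,0,0],[0,0,0],0],[[45,0,0],[0,0,0],0],[[45,0,0],[0,0,0],0],[[45,0,0],[0,0,0],0],[[45,0,0],[0,0,0],0],[[45,0,0],[0,0,0],0]])

```text
t: 2.45
ee_pos: [0.5135, 0.0425, 0.2562]
tcp_rot: [[0.369, 0.929, -0.0], [0.929, -0.369, -0.0], [-0.0, -0.0, -1.0]]
contact_force: [0.4, -0.9, -0.2]
grip_width: 0.0855
```

Request:
move_arm(targets=[[[46,0,0],[0,0,0],0],[[46,0,30],[0,0,0],0],[[45,0,40],[0,0,0],0],[[0,0,0],[0,0,0],0]])

```text
t: 2.85
ee_pos: [0.5581, 0.1605, 0.1912]
tcp_rot: [[0.366, 0.931, -0.006], [0.931, -0.366, 0.001], [-0.002, -0.006, -1.0]]
contact_force: [-0.9, 0.1, -0.5]
grip_width: 0.0857
```

```bash
python3 - <<'E'
from rig import robot
import cv2,pickle
s=robot.snapshot("wrist"); pickle.dump(s,open("w1.pkl","wb"))
cv2.imwrite("pics/w1.png",s["color"][:,:,::-1])
E
```

```text
(no output)
```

View pics/w1.png

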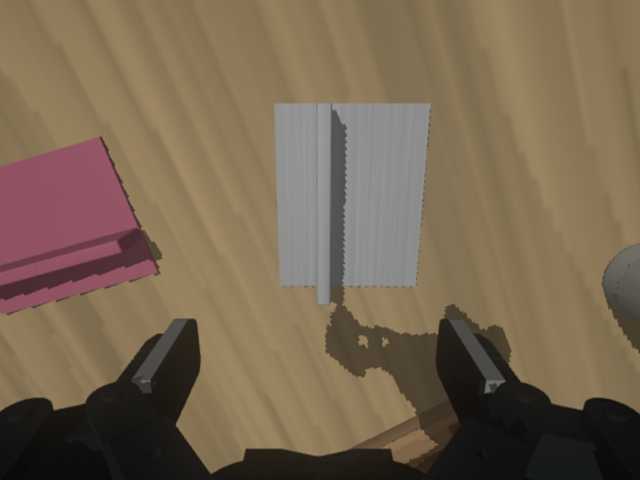

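The wrist view shows the flashing at rest, with corners (275,104), (430,104), (417,286) and (281,286), the seam at column 324, and the pink one off to the left.

```bash
python3 - <<'E'
import pickle,numpy as np
from h import *
from rig import robot
s=pickle.load(open("w1.pkl","rb"))
FL=[(.075,.07,.003),(.075,-.07,.003),(-.035,-.07,.003),(-.035,.07,.003)]
p,r=fit([(s,FL,np.array([(430,104),(417,286),(281,286),(275,104)]))],[.56,.17,-.38]); print(p.round(4),r.tolist())
print(proj(s,place(p,[(0,.07,.038),(0,-.07,.038)])))
o=robot.observe(); e=o["ee_pos"];R=np.array(o["tcp_rot"]);print(e,R.round(3).tolist())
dx=np.array([p[0],p[1],.034])-e; print((R.T@dx*1000).round(1), np.arctan2(R[1,1],R[0,1]))
E
```

```text
[ 0.5667  0.1712 -0.3702] [[0.8, -0.5], [-0.2, 0.2], [-0.1, 0.4], [-0.3, 0.1]]
[[324.79778603 103.06439708]
 [324.50616726 305.89927907]]
[0.55813658 0.15866315 0.19297243] [[0.366, 0.931, -0.005], [0.931, -0.366, -0.001], [-0.002, -0.005, -1.0]]
[ 15.2   4.1 158.9] -0.37479886358311826
```

Request:
move_arm(targets=[[[15,3,30],[0,0,0],0],[[0,0,45],[0,0,0],0],[[0,0,45],[0,0,0],0],[[0,0,25],[0,0,0],0],[[0,0,10],[0,0,0],0],[[0,0,0],[0,0,0],0],[[0,0,0],[0,0,0],0]])

```text
t: 3.6
ee_pos: [0.5692, 0.1695, 0.0424]
tcp_rot: [[0.369, 0.929, 0.002], [0.929, -0.369, 0.0], [0.001, 0.002, -1.0]]
contact_force: [0.4, -0.1, -0.3]
grip_width: 0.0853
```

```bash
python3 - <<'E'
from rig import robot
import cv2,pickle
for n in ["wrist","side"]:
    s=robot.snapshot(n); pickle.dump(s,open("w2.pkl","wb"))
    c=s["color"][:,:,::-1]
    if n=="side": c=cv2.resize(c[180:340,220:400],None,fx=3.5,fy=3.5,interpolation=cv2.INTER_CUBIC)
    cv2.imwrite(f"pics/{n}2.png",c)
o=robot.observe();print(o["ee_pos"],o["tcp_rot"],o["contact_force"])
E
```

```text
[0.56949416 0.16984397 0.04283386] [[ 3.69285383e-01  9.29309226e-01  3.55937311e-03]
 [ 9.29314040e-01 -3.69289829e-01  6.61413697e-04]
 [ 1.92909814e-03  3.06352499e-03 -9.99993447e-01]] [ 0.36786242 -0.10601692 -0.40792366]
```

View pics/wrist2.png

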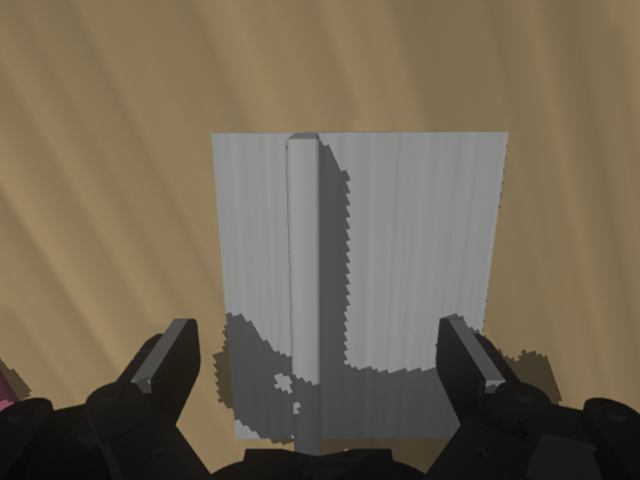

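View pics/side2.png

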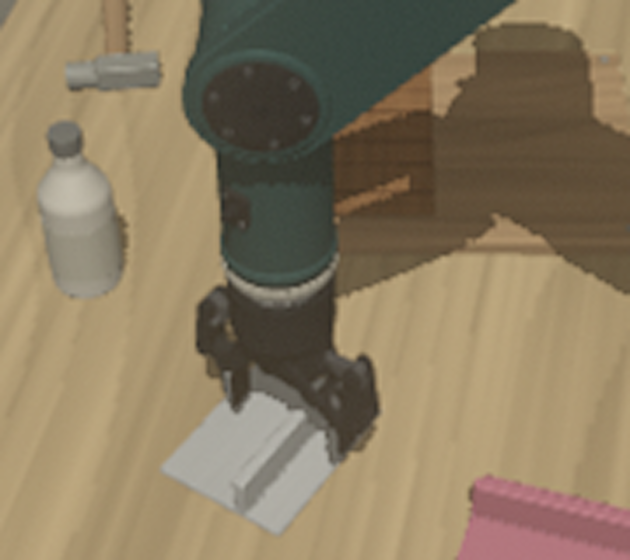

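```bash
python3 - <<'E'
from rig import robot
import numpy as np
from h import *
s=robot.snapshot("wrist")
L=[(.075,.07,.003),(-.035,.07,.003),(-.035,-.07,.003),(-.005,.07,.038),(.005,.07,.038)]
p,r=fit([(s,L,np.array([(508,131),(212,133),(236,439),(287,138),(319,138)]))],[.56,.17,-.38]); print(p.round(4),r.tolist())
o=robot.observe(); e=o["ee_pos"];R=np.array(o["tcp_rot"])
print((R.T@(np.array([p[0],p[1],.034])-e)*1000).round(1), np.arctan2(R[1,1],R[0,1]))
E
```

```text
[ 0.5666  0.1722 -0.3725] [[-0.2, 0.3], [-0.2, -0.1], [0.4, -1.1], [-1.0, 0.2], [1.5, 0.0]]
[ 1.1 -3.4  8.7] -0.378128021934125
```

Request:
move_arm(targets=[[[1,-3.5,4],[0,0,0],0],[[0,0,4.5],[0,0,0],0],[[0,0,0],[0,0,0],0.6],[[0,0,0],[0,0,0],0.8],[[0,0,0],[0,0,0],1],[[0,0,0],[0,0,0],1],[[0,0,0],[0,0,0],1],[[0,0,0],[0,0,0],1]], force=70)

```text
t: 4.55
ee_pos: [0.5652, 0.172, 0.0325]
tcp_rot: [[0.369, 0.929, 0.0], [0.929, -0.369, 0.0], [0.0, 0.0, -1.0]]
contact_force: [-0.9, 0.2, 1.7]
grip_width: 0.0087
```

```bash
python3 - <<'E'
from rig import robot
import cv2
s=robot.snapshot("wrist"); cv2.imwrite("pics/w3.png",s["color"][:,:,::-1])
o=robot.observe();print(o["ee_pos"],o["contact_force"],o["grip_width"])
E
```

```text
[0.56519962 0.17204799 0.03253238] [ 0.18406793 -0.27431048  2.2097101 ] 0.009196997932573628
```

View pics/w3.png

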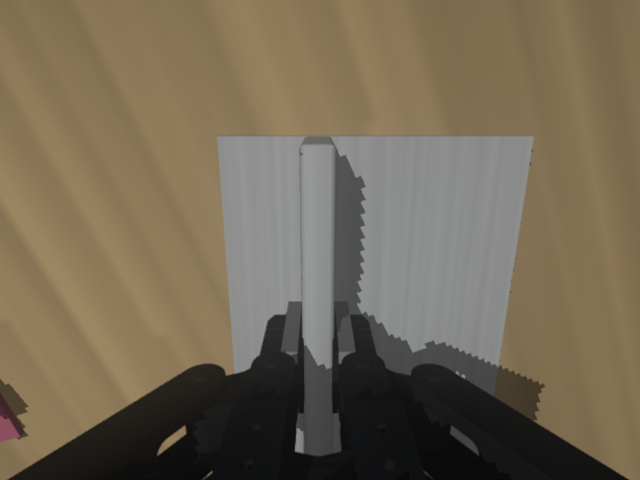

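Grip is good: 9 mm opening, seam between the pads. Next I lift and turn.

Request:
move_arm(targets=[[[0,0,-20],[0,0,0],1],[[0,0,-40],[0,0,0],1],[[0,0,-20],[0,0,-0.1],1],[[0,0,0],[0,0,-0.12],1],[[0,0,0],[0,0,-0.12],1],[[0,0,0],[0,0,-0.12],1],[[0,0,0],[0,0,-0.111],1],[[0,0,0],[0,0,0],1]])

```text
t: 5.4
ee_pos: [0.5645, 0.1719, 0.1119]
tcp_rot: [[-0.193, 0.981, -0.001], [0.981, 0.193, -0.0], [0.0, -0.001, -1.0]]
contact_force: [-0.6, 0.2, -2.2]
grip_width: 0.0086
```

Request:
move_arm(targets=[[[-20,-14,0],[0,0,0],1],[[-38,-26,0],[0,0,0],1],[[-38,-26,0],[0,0,0],1],[[-38,-26,0],[0,0,0],1],[[-38,-26,0],[0,0,0],1],[[-38,-26,0],[0,0,0],1],[[-38,-26,0],[0,0,0],1],[[-38,-26,0],[0,0,0],1]])

```text
t: 6.2
ee_pos: [0.4265, -0.1477, 0.1123]
tcp_rot: [[-0.189, 0.982, 0.0], [0.982, 0.189, 0.0], [-0.0, 0.0, -1.0]]
contact_force: [1.7, -0.4, -1.6]
grip_width: 0.009
```

Request:
move_arm(targets=[[[-38,-26,0],[0,0,0],1],[[-20,-14,0],[0,0,0],1],[[0,0,0],[0,0,0],1],[[0,0,0],[0,0,0],1]])

```text
t: 6.6
ee_pos: [0.399, -0.2111, 0.1122]
tcp_rot: [[-0.188, 0.982, -0.0], [0.982, 0.188, 0.001], [0.001, -0.0, -1.0]]
contact_force: [0.1, 0.6, -2.0]
grip_width: 0.0091
```

```bash
python3 - <<'E'
from rig import robot
import cv2,pickle
d={}
for n in ["wrist","top","side"]:
    s=robot.snapshot(n); d[n]=s; cv2.imwrite(f"pics/{n}4.png",s["color"][:,:,::-1])
o=robot.observe();print(o["ee_pos"],o["contact_force"],o["grip_width"]); d["o"]=o
pickle.dump(d,open("s4.pkl","wb"))
E
```

```text
[ 0.39947488 -0.20982054  0.11217006] [ 0.14812384 -0.4871594  -2.96753055] 0.009355400546987941
```

View pics/wrist4.png

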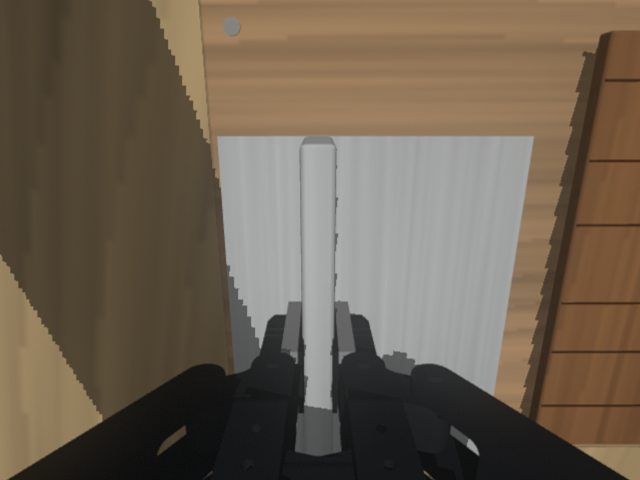

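View pics/side4.png

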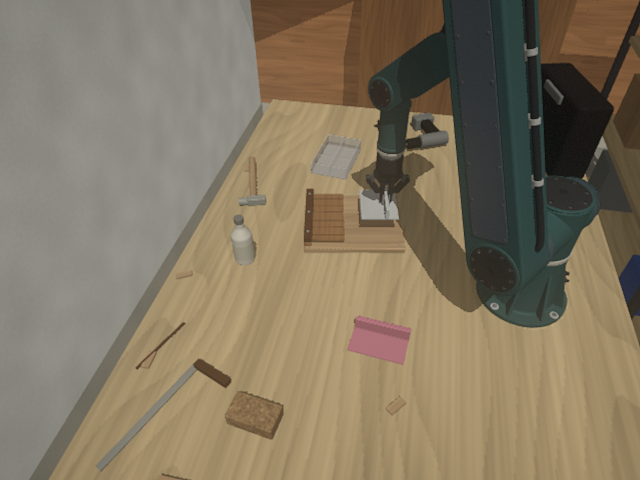

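View pics/top4.png

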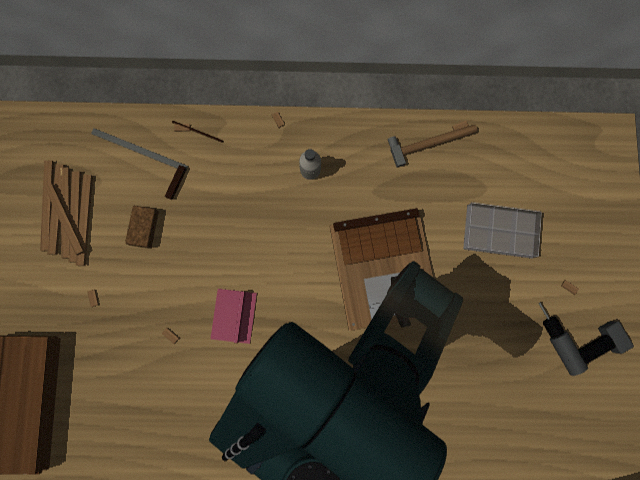

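```bash
python3 - <<'E'
import pickle,cv2
d=pickle.load(open("s4.pkl","rb"))
c=d["wrist"]["color"][:,:,::-1]
cv2.imwrite("pics/c5.png",cv2.resize(c[10:110,540:640],None,fx=5,fy=5,interpolation=cv2.INTER_CUBIC))
cv2.imwrite("pics/c6.png",cv2.resize(c[360:460,500:640],None,fx=5,fy=5,interpolation=cv2.INTER_CUBIC))
E
```

```text
(no output)
```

View pics/c5.png

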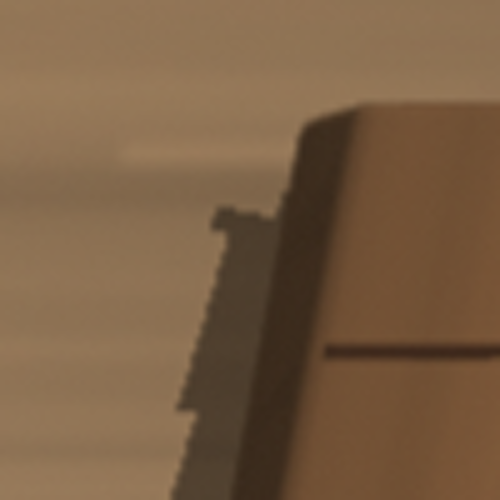

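View pics/c6.png

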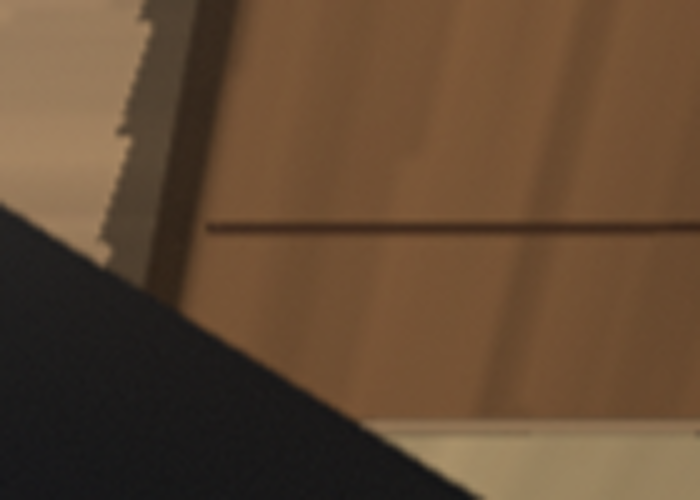

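```bash
python3 - <<'E'
import pickle,numpy as np
from h import *
d=pickle.load(open("s4.pkl","rb")); s=d["wrist"]
p,r=fit([(s,[(0,.11,.036),(0,.11,.027),(0,-.11,.036)],np.array([(611,31),(601,34.6),(532,443.6)]))],[.52,-.187,.19]); print("sh",p.round(4),r.tolist())
e=np.array(d["o"]["ee_pos"]); R=np.array(d["o"]["tcp_rot"]); print(e,R.round(4).tolist())
z=e[2]-.0325
f,r=fit([(s,[(.075,.07,.003),(-.035,.07,.003),(-.005,.07,.038),(.005,.07,.038)],np.array([(533,136),(219,137),(300.5,147),(336,147)]))],[.4,-.21,.19],z); print("fl",f.round(4),z,r.tolist())
a=np.arctan2(R[1,1],R[0,1])
c,si=np.cos(p[2]),np.sin(p[2])
print("lip/sh", [c*(f[0]-p[0])+si*(f[1]-p[1])+.075*np.cos(f[2]-p[2]), -si*(f[0]-p[0])+c*(f[1]-p[1])], f[2]-p[2],"tool a",a)
E
```

```text
sh [ 0.523  -0.1863  0.1925] [[1.7, -0.3], [-2.1, -0.1], [0.0, 1.3]]
[ 0.39947488 -0.20982054  0.11217006] [[-0.1919, 0.9814, -0.0003], [0.9814, 0.1919, 0.0007], [0.0007, -0.0002, -1.0]]
fl [ 0.4002 -0.2115  0.1969] 0.07967005805597595 [[0.6, 0.6], [-1.2, 2.0], [-0.7, -0.4], [1.2, -0.7]]
lip/sh [np.float64(-0.050344276568240046), np.float64(-0.001218370032146733)] 0.004387244070908236 tool a 0.19314609342367106
```

Request:
move_arm(targets=[[[1,0,20],[0,0,0],1],[[0,0,25],[0,0,0],1],[[0,0,10],[0,0,0],1],[[0,0,2],[0,0,0],1],[[0,0,0],[0,0,0],1],[[0,0,0],[0,0,0],1]])

```text
t: 7.35
ee_pos: [0.3998, -0.21, 0.0559]
tcp_rot: [[-0.192, 0.981, 0.001], [0.981, 0.192, -0.001], [-0.001, 0.001, -1.0]]
contact_force: [-0.8, 0.8, -1.0]
grip_width: 0.0091
```

Request:
move_arm(targets=[[[0,0,1.5],[0,0,0],1],[[0,0,0],[0,0,0],1],[[0,0,0],[0,0,0],1]])

```text
t: 7.65
ee_pos: [0.3993, -0.21, 0.0541]
tcp_rot: [[-0.192, 0.981, 0.001], [0.981, 0.192, -0.0], [-0.0, 0.0, -1.0]]
contact_force: [-0.1, 0.7, -2.3]
grip_width: 0.0093
```

Request:
move_arm(targets=[[[0,0,2],[0,0,0],1],[[0,0,0],[0,0,0],1],[[0,0,0],[0,0,0],1]])

```text
t: 7.95
ee_pos: [0.3991, -0.2098, 0.0517]
tcp_rot: [[-0.192, 0.981, -0.0], [0.981, 0.192, 0.0], [0.0, -0.0, -1.0]]
contact_force: [-1.0, 0.4, -1.7]
grip_width: 0.009
```

Request:
move_arm(targets=[[[0,0,1],[0,0,0],1],[[0,0,0],[0,0,0],1],[[0,0,0],[0,0,0],1]])

```text
t: 8.25
ee_pos: [0.3991, -0.2098, 0.0507]
tcp_rot: [[-0.192, 0.981, -0.0], [0.981, 0.192, 0.0], [0.0, -0.0, -1.0]]
contact_force: [0.2, 0.2, -2.7]
grip_width: 0.0089
```

Request:
move_arm(targets=[[[0,0,1],[0,0,0],1],[[0,0,0],[0,0,0],1],[[0,0,0],[0,0,0],1]])

```text
t: 8.55
ee_pos: [0.3992, -0.2099, 0.0505]
tcp_rot: [[-0.192, 0.981, 0.0], [0.981, 0.192, -0.0], [-0.0, 0.0, -1.0]]
contact_force: [-1.7, 1.0, 9.8]
grip_width: 0.0091
```

Request:
move_arm(targets=[[[0,0,-3],[0,0,0],1],[[0,10,0],[0,0,0],1],[[0,15,0],[0,0,0],1],[[0,12,0],[0,0,0],1],[[0,5,0],[0,0,0],1],[[0,0,0],[0,0,0],1],[[0,0,0],[0,0,0],1]])

```text
t: 9.25
ee_pos: [0.4402, -0.2014, 0.0525]
tcp_rot: [[-0.193, 0.981, -0.001], [0.981, 0.193, 0.001], [0.001, -0.001, -1.0]]
contact_force: [-0.1, -0.1, -1.9]
grip_width: 0.009
```

```bash
python3 - <<'E'
from rig import robot
import cv2,pickle
d={}
for n in ["wrist","side"]:
    s=robot.snapshot(n); d[n]=s; 
    c=s["color"][:,:,::-1]
    if n=="side": c=cv2.resize(c[170:260,290:420],None,fx=6,fy=6,interpolation=cv2.INTER_CUBIC)
    cv2.imwrite(f"pics/{n}7.png",c)
d["o"]=robot.observe(); pickle.dump(d,open("s7.pkl","wb")); print(d["o"]["ee_pos"])
E
```

```text
[ 0.43967707 -0.20149099  0.05257557]
```

View pics/wrist7.png

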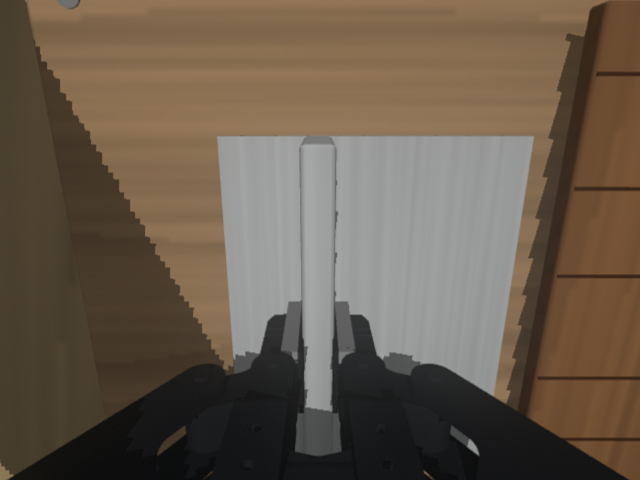

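View pics/side7.png

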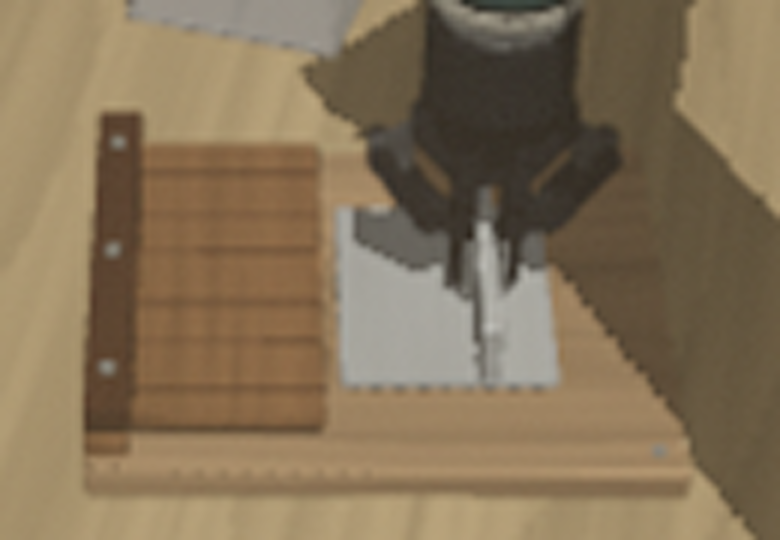

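Both views show the lip square and about 8 mm short of the edge, low over the board. I slide in the first half and check the force.

Request:
move_arm(targets=[[[0,7,0],[0,0,0],1],[[0,7,0],[0,0,0],1],[[0,6,0],[0,0,0],1],[[0,0,0],[0,0,0],1]])

```text
t: 9.75
ee_pos: [0.4615, -0.1982, 0.0529]
tcp_rot: [[-0.192, 0.981, 0.001], [0.981, 0.192, -0.001], [-0.001, 0.001, -1.0]]
contact_force: [1.0, -0.7, -2.0]
grip_width: 0.0088
```

```bash
python3 - <<'E'
from rig import robot
import cv2
s=robot.snapshot("side");c=s["color"][:,:,::-1]
cv2.imwrite("pics/side8.png",cv2.resize(c[170:260,290:420],None,fx=6,fy=6,interpolation=cv2.INTER_CUBIC))
E
```

```text
(no output)
```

View pics/side8.png

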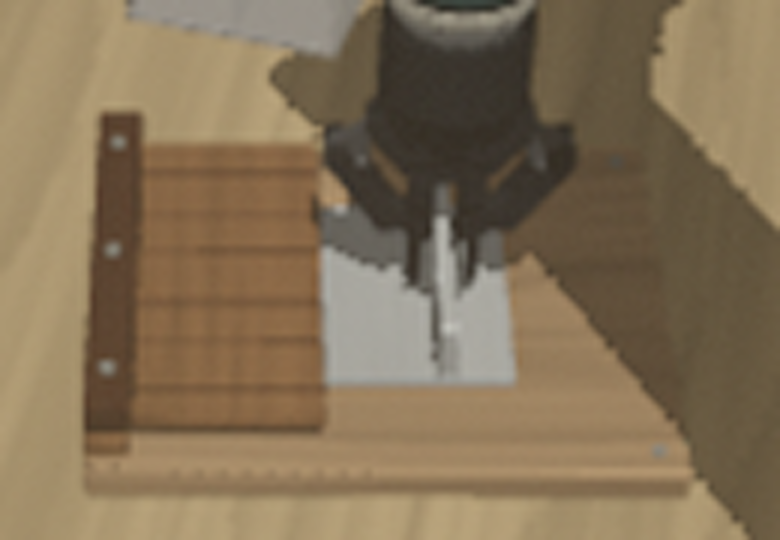

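The lip is under the shingle, no contact force shows and the shingle is unmoved. I finish the slide and then press.

Request:
move_arm(targets=[[[0,7,0],[0,0,0],1],[[0,7,0],[0,0,0],1],[[0,6,0],[0,0,0],1],[[0,3,0],[0,0,0],1],[[0,0,0],[0,0,0],1],[[0,0,0],[0,0,0],1]])

```text
t: 10.4
ee_pos: [0.4824, -0.1934, 0.0527]
tcp_rot: [[-0.192, 0.981, -0.0], [0.981, 0.192, 0.0], [0.0, -0.0, -1.0]]
contact_force: [-0.3, -0.5, -2.6]
grip_width: 0.0089
```

Request:
move_arm(targets=[[[0,0,1],[0,0,0],1],[[0,0,1],[0,0,0],1],[[0,0,1],[0,0,0],1],[[0,0,0],[0,0,0],1],[[0,0,0],[0,0,0],1]])

```text
t: 10.9
ee_pos: [0.4823, -0.1935, 0.0505]
tcp_rot: [[-0.192, 0.981, -0.0], [0.981, 0.192, 0.0], [0.0, -0.0, -1.0]]
contact_force: [-2.4, 1.4, 8.0]
grip_width: 0.009
```

```bash
python3 - <<'E'
from rig import robot
import cv2,pickle,numpy as np
d={}
for n in ["wrist","side"]:
    s=robot.snapshot(n); d[n]=s; 
    c=s["color"][:,:,::-1]
    if n=="side": c=cv2.resize(c[170:260,290:420],None,fx=6,fy=6,interpolation=cv2.INTER_CUBIC)
    cv2.imwrite(f"pics/{n}9.png",c)
o=d["o"]=robot.observe(); pickle.dump(d,open("s9.pkl","wb"));print(o["ee_pos"],o["contact_force"],o["ft_torque"])
E
```

```text
[ 0.4822733  -0.19353808  0.0504769 ] [-2.79618012  1.31577746  8.4052513 ] [ 0.12989695  0.3970686  -0.01080399]
```

View pics/wrist9.png

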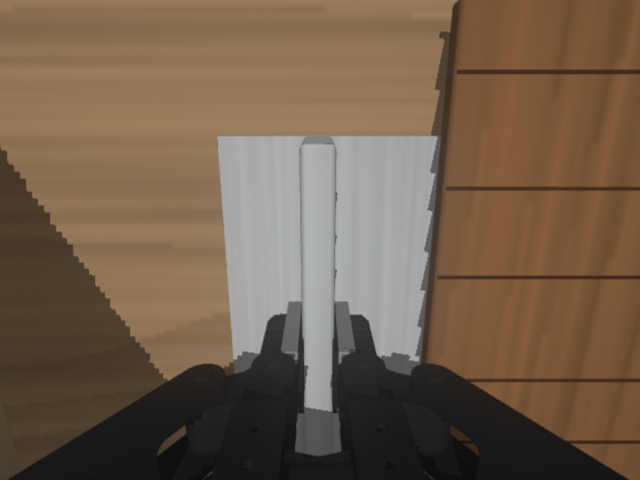

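View pics/side9.png

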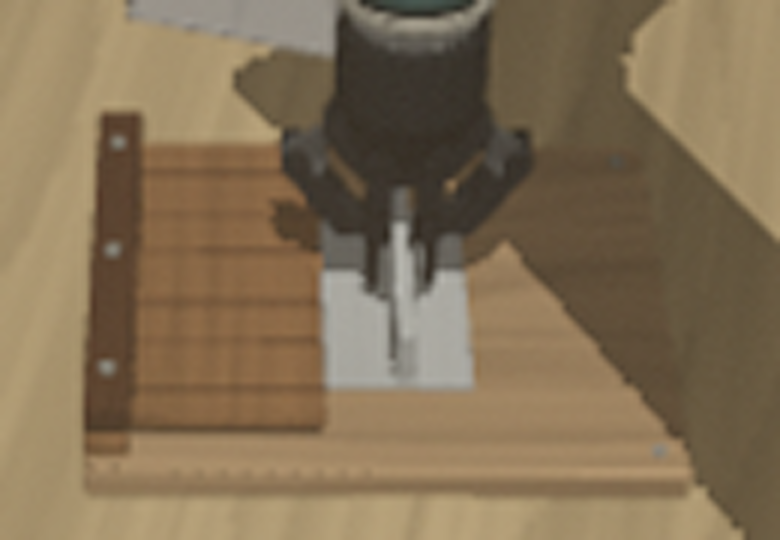

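```bash
python3 - <<'E'
from rig import robot
print(robot.observe()["contact_force"]); print(robot.job_done())
E
```

```text
[-2.79618012  1.31577746  8.4052513 ]
the job is handed in; nothing more can be done
None
```

The flashing's wide flange is tucked under the shingle, and I handed the job in at about 11 s with the arm still holding it pressed down. The job report gives no verdict, so the figures below are my own checks.

**What I did:** I gripped the bare-metal flashing by its seam and carried it over the roof panel. I touched it to the board to set the height, raised it about 2 mm and slid it in under the shingle. I did not touch the pink look-alike, and the arm stayed clear of the glue bottle, sanding block and tray.

**Last checks:**
- **Position:** the flange edge is about 34–35 mm in, about 1 mm off centre, and within roughly 0.005 rad of square. This is worked out from the arm's position and the grip fit taken before the slide, because the edge is hidden under the shingle.
- **Press:** the wrist force rose from about −2 N to +8.4 N, so roughly 10.5 N on the board. There is also about 3 N sideways at the wrist.
- **Flatness:** the tool is upright, and the arm's height matches the first contact with the board to within 0.1 mm.
- **Shingle:** in the last pictures it looks unmoved. I did not measure its lift directly.

Nothing failed. The top and side cameras disagreed by 4–5 mm on the flashing's position and up to 10 mm on the shingle's. I used the wrist camera to settle both, and it agreed with the top camera to about 3 mm.

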